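# Close up and lock a row of seal stones in the carving trough

### The job

With a fingertip, push the row of seal stones and wooden spacers along the wooden trough as one closed train, until the first stone is fully home against the end stop. Then swing the trough's pivoting wooden keeper all the way across the channel behind the last stone with a fingertip, so that the row is locked in. Only push: do not lift any of it, do not let gaps open in the row, and leave the other things on the table as they are.

Things in the scene. Friction and masses are not known exactly. Their poses are not given: they have to be found in the camera images.
- trough: Wooden trough fixed to the table, 75 wide (x), 300 long (y from -140 to +160 mm). Origin at table height on the channel's centre line, z up. Floor 10 mm thick; channel 43 mm wide between side walls 16 mm thick, their tops 24 mm above the table. Closed at +y by a darker stop block 20 mm thick, 52 mm high (face at y = +140); open at -y, no wall there.
- stop_face (a point): Point on the face of the stop block, at mid-width on the channel floor (trough x 0, y +140, z 10 mm); axes as the trough's, so +y is the direction to push.
- stone_a: Plain grey-green stone block, 40 wide, 32 long (along the trough), 40 high, about 0.14 kg; first of the row, nearest the stop, starting 35 to 95 mm short of it. The row of five touching blocks is 136 mm long, stands on the channel floor with 1.5 mm play each side, and takes 2 to 9 N to slide. Origin: centre of its underside; axes as the trough's.
- spacer_a: Light wooden spacer block, 40 wide, 20 long, 40 high, second in the row, touching stone_a. Origin: centre of its underside; axes as the trough's.
- stone_b: Stone block like stone_a, third in the row. Origin: centre of its underside; axes as the trough's.
- spacer_b: Wooden spacer like spacer_a, fourth in the row. Origin: centre of its underside; axes as the trough's.
- stone_c: Stone block like stone_a, last of the row, nearest the open -y end; its free -y face is where the row is pushed. Block tops are 50 mm above the table, 26 mm above the side walls, so a finger can push in the channel or just above the walls. Origin: centre of its underside; axes as the trough's.
- keeper (a joint): Angle (rad) of the keeper bar. 0: it points along the wall to the trough's open (-y) end; negative: outwards, away from the channel (starts -0.6 to -0.15); growing: its end swings in over the channel; 1.571, a hard limit: straight across the channel, about 5 mm behind a row that is home. It stays where left (hinge friction 0.03 N m) and cannot close while the row is in the way.
- keeper_pivot (a point): Pivot axis (brass screw) of the keeper: a dark flat wooden bar 14 wide, 72 long, 16 thick with round ends, turning about an upright axis on top of the trough's +x wall; it occupies 25 to 41 mm above the table. Point at trough x +29.5, y -10, z 24 mm; axes as the trough's.
- keeper_end (a point): Centre of the keeper's round free end, on its top face, 58 mm from the pivot; its y axis points from here along the bar to the pivot.
- spare_stone: Bystander, to be left alone: a stone blank standing on end, 25 x 25 x 55 mm high, beyond the trough's +x side. Origin at the centre of its underside.
- paste_jar: Bystander, to be left alone: a low white jar with a blue cap, 60 mm across, 34 mm high, on the trough's -x side. Origin at the centre of its underside.
- brocade_box: Bystander, to be left alone: a blue cloth-covered box with a pale band, 50 x 80 x 46 mm, on the trough's -x side near the stop end. Origin at the centre of its underside.
- knife: Bystander, to be left alone: a carving knife lying flat, 160 mm long, 12 mm wide, 10 mm high, its handle and blade meeting above the origin. Origin at the centre of its underside.
- teacup: Bystander, to be left alone: a white cup, 80 mm across, 55 mm high. Origin at the centre of its underside.
- eraser: Bystander, to be left alone: a white eraser, 22 x 45 x 12 mm. Origin at the centre of its underside.
- red_case: Bystander, to be left alone: a dark red box with a band, 60 x 100 x 51 mm. Origin at the centre of its underside.
Things that resemble listed ones, but are neither listed nor needed, are in the scene too. What is shaped like the stone_b but orange or yellow is not meant.

How it is judged:
By the outcome, as a careful person would: the job done as asked, in the order asked, and still so for the second after the job is handed in, with the robot touching nothing.
It also fails if it takes over 48 s, if anything falls off the work surface, if the arm or the gripper's body presses on something with over 40 N, if the wrist force passes 120 N, or if a joint passes its speed limit or range.

### The arm

A 6-joint arm with a two-finger parallel gripper is mounted at the origin on the work surface. World frame = base frame: x ahead of the robot, y to its left, z up, the work surface at z = 0. Lengths are in m, angles in rad, forces in N, time in s.
With the tool pointing down it reaches from about 0.35 to 0.95 m from the base axis. Payload 17.4 kg.
Tool frame: the origin (TCP) lies midway between the tips of the shut fingers; the grasp point (between the pads) lies 19 mm behind it (bot.grasp_offset is the distance from the TCP to the grasp point, in m); z points along the fingers, y is the direction in which the jaws open and shut (so a half turn about z gives the same grasp; the last joint's range is limited). The gripper opens to 93 mm and grips with 3 to 60 N. Pads are 15 mm wide; open, the fingers measure 128 mm over their backs; the gripper's body (75 mm by 188 mm) begins 65 mm behind the grasp point.
Start: joints at [1.267, 0.116, 1.442, -0, 1.584, -0.038], TCP at [0.177, 0.651, 0.179] pointing down, gripper open.
Joint ranges: [-2.83, 2.83], [-0.83, 2.19], [0.07, 2.5], [-1.14, 4.28], [0.01, 3], [-2.97, 2.97]. Speed limits (rad/s): [1.89, 1.89, 2.22, 3.14, 3.14, 3.14].

### API

Orientations are given as a unit quaternion [w, x, y, z].
In Python, from plant import bot gives the robot as it stands.
- The arm moves only by the tool drive_tool, never from a script. Its argument "moves" is a list of rows, each a list of 5 numbers: the shift along the tool's x, y, z in cm, then the turn about the tool's z in degrees, then the closure in counts, from 0 (fully open) to 255 (shut). In form: [[tx, ty, tz, spin, fingers], ...]. A call has 1 to 5 rows; each row is the pose to reach, as a shift and turn from the pose commanded when the call began, along the tool's axes at that moment; what a row does not reach only later rows make up. A row lasts 1/8 s, in which the tool goes at most 62.5 mm and 10.7 degrees, less where a joint would pass 70% of its speed; a pose out of reach is approached as far as the arm can. A call with a gripper value outside its range is refused whole. The fingers move at their own pace and stop on an object; "force" is the grip in N (left out, the last holds). Time passes only in rows, so rows that repeat a pose let the fingers close. It gives the time, the measured TCP pose, the force and the opening at its end, in the units of the state.
- bot.get_state(): the state, without advancing time (a new reading comes with each control period).
- bot.grab_frame(name): name is "scene" or "side" or "wrist"; returns a dict with "image" (384x512x3 uint8, red, green, blue), "K" (3x3 intrinsics, pixels), "rvec" (rotation vector, rad) and "tvec" (3), from world to camera coordinates, as OpenCV has them. Camera axes: x right, y down, z forward; pixel columns grow to the right and rows downward; lengths in m; the calibration is good to about 2 mm. A picture is of the moment at which its call begins. There is no depth.
- bot.hand_in(): hands the job in, once; it reports no verdict.
The state is a dict: "time": time; "joint_pos": joint angles; "joint_vel": joint speeds; "tau": joint torques, N m; "eef_pos": TCP position; "tool_rot": TCP orientation; "ft_force": force on the tool from outside, world axes, zero at the start; "ft_torque": the same for the moment, N m; "grip_width": finger opening in m.
Only numpy, scipy, OpenCV 4.12 (cv2) and the standard library are available. Lean on these libraries where they do the work, as an engineer would, in place of code of your own. Each camera call takes 0.05 s, during which the arm holds its last target.

## Working session

There is one attempt and no reset: what is moved stays moved. The work goes in short steps, Python scripts to look and compute and a tool call to move; the robot and the scene stay as the last step left them, time stands still between calls to the robot, and variables do not carry over. Pictures are saved under pics/ and viewed, and the job is handed in when it is done.

Besides the shell and the picture viewer there is one more tool, called as name([rows], argument=value, ...), one row to a line, values as JSON. drive_tool: Moves the arm, as the interface text tells. Its arguments: {"type":"object","properties":{"moves":{"type":"array","items":{"type":"array","items":{"type":"number"}}},"force":{"type":"number"}},"required":["moves"]}

```bash
mkdir -p pics; ls; cat > h.py <<'E'
import numpy as np, cv2
from plant import bot
from scipy.spatial.transform import Rotation as R
def snap(n,f):
    d=bot.grab_frame(n); cv2.imwrite(f'pics/{f}.png',d['image'][:,:,::-1]); np.savez(f'pics/{f}.npz',**d); return d
def cam(d):
    Rm=cv2.Rodrigues(np.array(d['rvec'],float))[0]; t=np.array(d['tvec'],float).reshape(3); return Rm,t,np.array(d['K'])
def plane(d,uv,z):
    Rm,t,K=cam(d); c=-Rm.T@t; r=Rm.T@np.linalg.inv(K)@np.array([uv[0],uv[1],1.]); return c+r*(z-c[2])/r[2]
def proj(d,p):
    Rm,t,K=cam(d); q=K@(Rm@np.array(p,float)+t); return q[:2]/q[2]
def tri(ds,uvs):
    A=[];b=[]
    for d,uv in zip(ds,uvs):
        Rm,t,K=cam(d); c=-Rm.T@t; r=Rm.T@np.linalg.inv(K)@np.array([uv[0],uv[1],1.]); r/=np.linalg.norm(r)
        P=np.eye(3)-np.outer(r,r); A.append(P); b.append(P@c)
    return np.linalg.lstsq(np.vstack(A),np.hstack(b),rcond=None)[0]
E
python3 - <<'E'
from h import *
for n in ['scene','side','wrist']:
    d=snap(n,n+'0'); Rm,t,K=cam(d); print(n,-Rm.T@t,K[0,0])
s=bot.get_state(); print({k:np.round(v,4) for k,v in s.items()})
E
```

```text
pics
scene [1.10269946 0.34105107 1.14304512] 485.2446023987009
side [ 0.35183665 -0.84906434  0.5758356 ] 365.25673761859315
wrist [0.10330248 0.67222678 0.38523946] 294.3802227746688
{'time': np.float64(0.15), 'joint_pos': array([ 1.2672,  0.1164,  1.4421, -0.    ,  1.584 , -0.0378]), 'joint_vel': array([ 0.0002,  0.    , -0.0023,  0.0006, -0.0014,  0.002 ]), 'tau': array([ 1.90000e-03, -7.21759e+01, -6.22955e+01,  7.80000e-02,
        2.26000e-02, -1.00000e-04]), 'eef_pos': array([0.1773, 0.6511, 0.178 ]), 'tool_rot': array([-1.000e-04,  1.325e-01,  9.912e-01, -4.000e-04]), 'ft_force': array([ 0.7021, -1.0924, -0.213 ]), 'ft_torque': array([-0.0061, -0.0144, -0.0539]), 'grip_width': np.float64(0.0931)}
```

View pics/scene0.png

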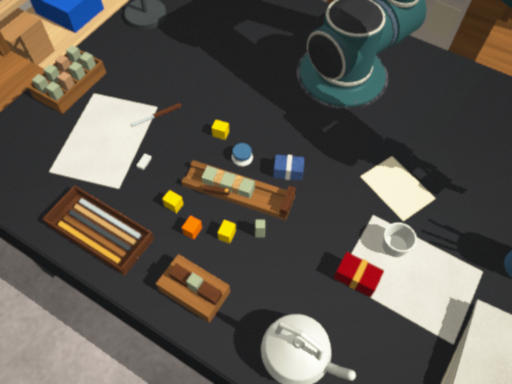

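View pics/side0.png

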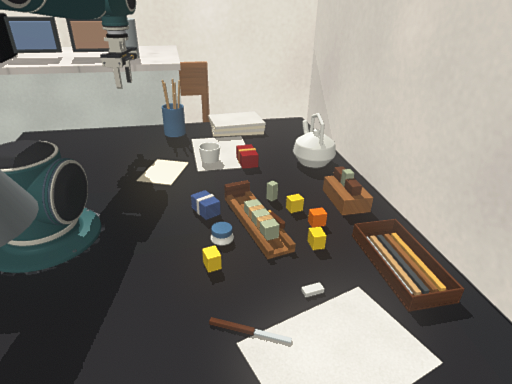

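View pics/wrist0.png

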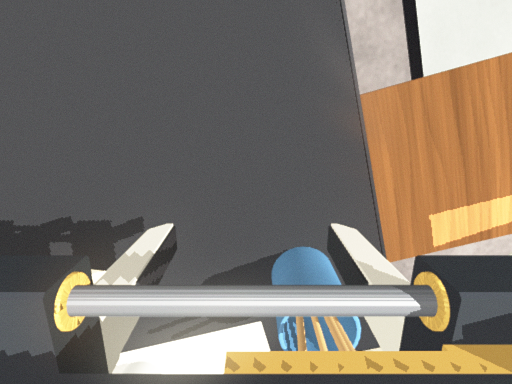

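The scene view shows the trough at about (238,188), with the stop block on the right at (288,202) and the row at (228,181). The side view shows it at about (258,218). I'll enlarge both.

```bash
python3 - <<'E'
import cv2
a=cv2.imread('pics/scene0.png')[150:225,170:310]; cv2.imwrite('pics/scz.png',cv2.resize(a,None,fx=5.5,fy=5.5,interpolation=cv2.INTER_CUBIC))
a=cv2.imread('pics/side0.png')[175:262,205:325]; cv2.imwrite('pics/siz.png',cv2.resize(a,None,fx=6,fy=6,interpolation=cv2.INTER_CUBIC))
E
```

```text
(no output)
```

View pics/scz.png

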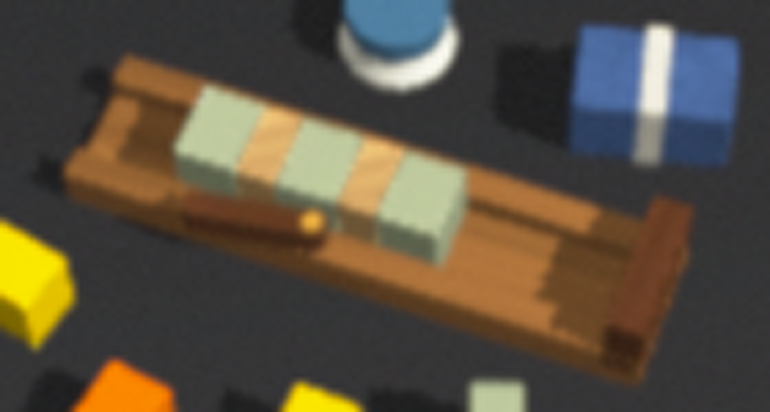

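View pics/siz.png

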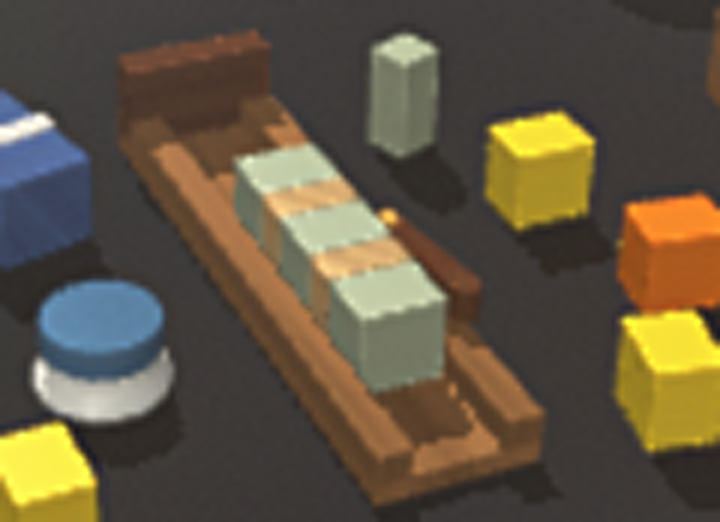

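```bash
cat > m.py <<'E'
from h import *
S=dict(np.load('pics/scene0.npz')); D=dict(np.load('pics/side0.npz'))
s=lambda u,v:((u+.5)/5.5-.5+170,(v+.5)/5.5-.5+150)
q=lambda u,v:((u+.5)/6-.5+205,(v+.5)/6-.5+175)
P={'c_mm':((207,87),(331,287)),'c_pm':((177,152),(365,325)),'c_pm2':((177,152),(443,298)),
'a_pp':((440,243),(310,145)),'a_pp2':((467,170),(310,145)),'screw':((312,220),(388,214)),
'wall+x':((68,165),(540,411)),'wall-x':((128,58),(365,470)),'stop_m':((655,198),(120,58)),'keepend':((190,205),(475,287)),'stop_p':((612,330),(268,58))}
for k,(a,b) in P.items():
    a=s(*a);b=q(*b); p=tri([S,D],[a,b]); print(k,np.round(p*1000,1),'res',np.round(proj(S,p)-a,1),np.round(proj(D,p)-b,1))
E
python3 m.py
```

```text
c_mm [ 543.  -135.3   60.7] res [ 2.5 -1.8] [3.1 1.2]
c_pm [ 564.2 -134.8   36.2] res [ 4.3 -2.9] [5.3 1.9]
c_pm2 [ 584.6 -132.5   51.1] res [ 0.2 -0.1] [0.2 0.1]
a_pp [558.5   1.6  48.8] res [ 0.3 -0.2] [0.3 0.1]
a_pp2 [541.1  -8.9  64.2] res [-4.5  3.4] [-4.9 -2.2]
screw [579.9 -58.1  46.2] res [ 0. -0.] [0. 0.]
wall+x [ 610.2 -184.    28.4] res [-0.3  0.2] [-0.4 -0.1]
wall-x [ 536.3 -199.    20.7] res [ 0.4 -0.3] [0.6 0.2]
stop_m [484.1  78.8  58.9] res [ 1.3 -1.1] [1.4 0.7]
keepend [ 603.1 -114.2   42.3] res [-0.2  0.1] [-0.3 -0.1]
stop_p [556.1  93.4  46.4] res [-0.3  0.2] [-0.3 -0.1]
```

drive_tool([
  [-60,-63.5,0,-26.6,255],
  [-60,-63.5,0,-26.6,255],
  [-60,-63.5,0,-26.6,255],
  [-60,-63.5,0,-26.6,255],
  [-60,-63.5,0,-26.6,255],
], force=20)

```text
time: 0.78
eef_pos: [0.3252, 0.3739, 0.1785]
tool_rot: [0.0, -0.099, 0.995, -0.0]
ft_force: [1.1, 0.8, -0.1]
grip_width: 0.0473
```

```bash
cat >> h.py <<'E'
def pose():
    s=bot.get_state(); q=np.array(s['tool_rot']); M=R.from_quat([q[1],q[2],q[3],q[0]]).as_matrix(); return s,np.array(s['eef_pos']),M
def go(target,yaw=101.3):
    s,p,M=pose(); d=M.T@(np.array(target)-p)*100; cur=np.degrees(np.arctan2(M[1,1],M[0,1]))
    print('t',round(float(s['time']),2),'p',np.round(p*1000,1),'yaw',round(cur,2),'F',np.round(s['ft_force'],1),'grip',round(float(s['grip_width']),4)); print('move',np.round(d,2),'spin',round(-((yaw-cur+180)%360-180),2))
E
python3 -c "
from h import *
go([.59,-.12,.178])"
```

```text
t 0.78 p [325.2 373.9 178.5] yaw 101.4 F [ 1.1  0.8 -0.1] grip 0.0473
move [-16.2  -53.65   0.06] spin 0.1
```

drive_tool([
  [-16.2,-53.6,0,0,255],
  [-16.2,-53.6,0,0,255],
  [-16.2,-53.6,0,0,255],
  [-16.2,-53.6,0,0,255],
  [-16.2,-53.6,0,0,255],
])

```text
time: 1.4
eef_pos: [0.4729, 0.0983, 0.1788]
tool_rot: [0.0, -0.099, 0.995, 0.0]
ft_force: [0.9, 1.5, -0.4]
grip_width: 0.0009
```

```bash
python3 -c "
from h import *
go([.59,-.12,.178])"
```

```text
t 1.4 p [472.9  98.3 178.8] yaw 101.37 F [ 0.9  1.5 -0.4] grip 0.0009
move [ -7.18 -23.71   0.08] spin 0.07
```

drive_tool([
  [-7.2,-23.7,0,0,255],
  [-7.2,-23.7,0,0,255],
  [-7.2,-23.7,0,0,255],
  [-7.2,-23.7,0,0,255],
  [-7.2,-23.7,0,0,255],
])

```text
time: 2.02
eef_pos: [0.5903, -0.1209, 0.1773]
tool_rot: [-0.001, -0.097, 0.995, 0.0]
ft_force: [-0.5, -0.4, -0.1]
grip_width: 0.0003
```

```bash
python3 -c "
from h import *
snap('wrist','wrist1')
go([.59,-.12,.178])"
```

```text
t 2.08 p [ 589.7 -119.1  177.7] yaw 101.24 F [-0.2 -0.7  0.6] grip 0.0001
move [-0.01 -0.09 -0.03] spin -0.06
```

View pics/wrist1.png

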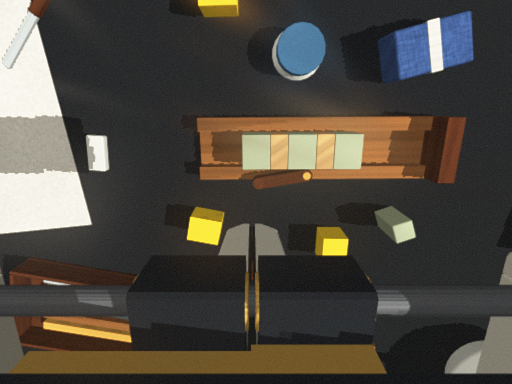

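The wrist view shows the trough nearly horizontal. The row spans u 242–363 and v 134–170, the stop face is near u 432, and the screw is at (307,176). Next I'll pull out precise edges.

```bash
python3 - <<'E'
import cv2
a=cv2.imread('pics/wrist1.png')[105:200,185:475]; cv2.imwrite('pics/wz.png',cv2.resize(a[:,:150],None,fx=5,fy=5,interpolation=cv2.INTER_CUBIC));cv2.imwrite('pics/wz2.png',cv2.resize(a[:,140:],None,fx=5,fy=5,interpolation=cv2.INTER_CUBIC))
E
```

```text
(no output)
```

View pics/wz.png

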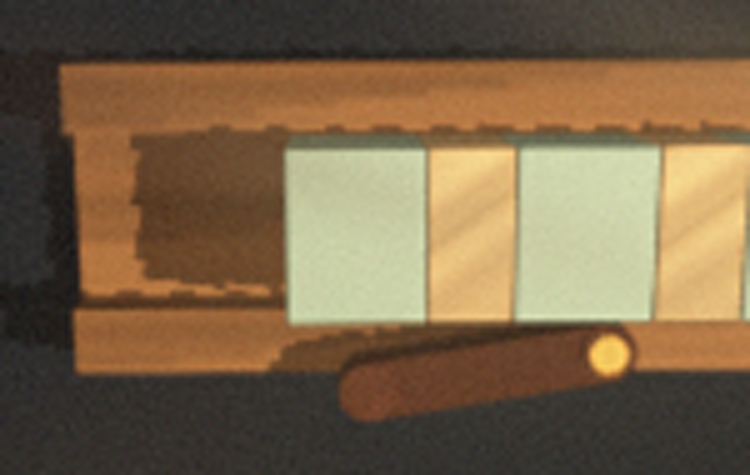

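View pics/wz2.png

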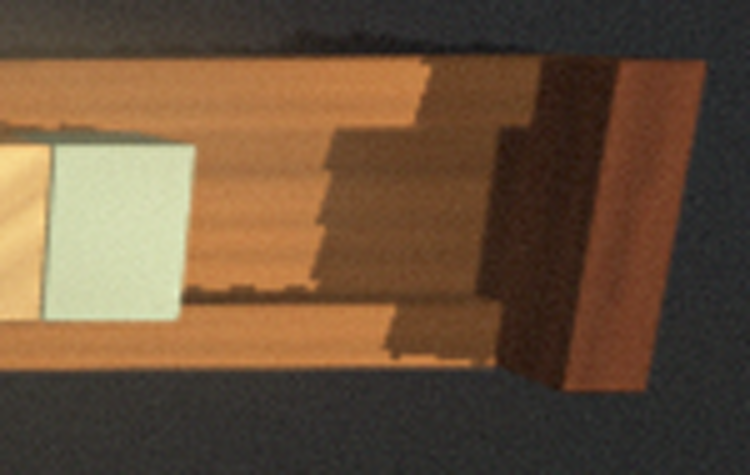

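```bash
cat > m2.py <<'E'
from h import *
W=dict(np.load('pics/wrist1.npz'))
a=lambda u,v:((u+.5)/5-.5+185,(v+.5)/5-.5+105)
b=lambda u,v:((u+.5)/5-.5+325,(v+.5)/5-.5+105)
P={}
for k,uv,z in [('w-x',a(60,65),24),('w+x',a(75,373),24),('c-',a(286,149),50),('c+',a(290,322),50),('a-',b(195,145),50),('a+',b(180,320),50),('screw',a(608,355),42),('kend',a(368,395),41),('st-',b(618,62),52),('st+',b(563,390),52),('stend-',b(706,62),52),('stend+',b(647,390),52),('stopfloorL',b(497,130),24),('stopfloorR',b(500,300),24)]:
    P[k]=plane(W,uv,z/1000)*1000; print(k,np.round(P[k],1))
# model fit
M={'w-x':(-37.5,-140),'w+x':(37.5,-140),'screw':(29.5,-10),'st-':(-37.5,140),'st+':(37.5,140),'stend-':(-37.5,160),'stend+':(37.5,160)}
A=np.array([M[k] for k in M]);B=np.array([P[k][:2] for k in M])
ca,cb=A.mean(0),B.mean(0); U,s,V=np.linalg.svd((A-ca).T@(B-cb)); Rr=(U@V).T; t=cb-Rr@ca
th=np.degrees(np.arctan2(Rr[1,0],Rr[0,0])); print('yaw',th,'origin',t); print(np.round((B-t)@Rr-A,1))
for k in ['c-','c+','a-','a+','kend']: print(k,np.round(Rr.T@(P[k][:2]-t),1))
S=dict(np.load('pics/scene0.npz')); 
E
python3 m2.py; python3 m.py | egrep 'c_pm2|a_pp |screw|wall|keepend'
```

```text
w-x [ 539.1 -197.1   24. ]
w+x [ 612.9 -182.7   24. ]
c- [ 545.7 -140.4   50. ]
c+ [ 584.3 -132.2   50. ]
a- [518.5  -6.7  50. ]
a+ [557.5   1.6  50. ]
screw [579.2 -56.3  42. ]
kend [ 600.1 -110.4   41. ]
st- [483.4  78.2  52. ]
st+ [556.   93.2  52. ]
stend- [479.7  97.1  52. ]
stend+ [552.2 112.4  52. ]
stopfloorL [501.3  73.5  24. ]
stopfloorR [540.6  88.7  24. ]
yaw 11.541422259778807 origin [547.91859703 -52.1183141 ]
[[-0.2 -0.3]
 [ 0.1 -0.9]
 [ 0.3 -0.3]
 [ 0.3  0.6]
 [-0.6  0.8]
 [ 0.5 -0.2]
 [-0.4  0.3]]
c- [-19.8 -86. ]
c+ [ 19.6 -85.7]
a- [-19.7  50.3]
a+ [20.1 50.7]
kend [ 39.5 -67.5]
c_pm2 [ 584.6 -132.5   51.1] res [ 0.2 -0.1] [0.2 0.1]
a_pp [558.5   1.6  48.8] res [ 0.3 -0.2] [0.3 0.1]
screw [579.9 -58.1  46.2] res [ 0. -0.] [0. 0.]
wall+x [ 610.2 -184.    28.4] res [-0.3  0.2] [-0.4 -0.1]
wall-x [ 536.3 -199.    20.7] res [ 0.4 -0.3] [0.6 0.2]
keepend [ 603.1 -114.2   42.3] res [-0.2  0.1] [-0.3 -0.1]
```

```bash
cat >> h.py <<'E'
TH=np.radians(11.54); O=np.array([547.9,-52.1]); RT=np.array([[np.cos(TH),-np.sin(TH)],[np.sin(TH),np.cos(TH)]])
def tg(x,y,z):
    w=O+RT@np.array([x,y]); s,p,M=pose(); print('trough now',np.round(RT.T@(p[:2]*1000-O),1), 'Ftrough',np.round(RT.T@np.array(s['ft_force'])[:2],1)); go([w[0]/1000,w[1]/1000,z/1000],101.54)
E
python3 -c "
from h import *
tg(0,-128,21)"
```

```text
trough now [ 27.5 -74. ] Ftrough [-0.3 -0.7]
t 2.08 p [ 589.7 -119.1  177.7] yaw 101.24 F [-0.2 -0.7  0.6] grip 0.0001
move [ 2.7  -5.42 15.67] spin -0.3
```

drive_tool([
  [2.7,-5.4,3,-0.3,255],
  [2.7,-5.4,6,-0.3,255],
  [2.7,-5.4,11,-0.3,255],
  [2.7,-5.4,14,-0.3,255],
  [2.7,-5.4,14,-0.3,255],
])

```text
time: 2.7
eef_pos: [0.5724, -0.1745, 0.0368]
tool_rot: [-0.002, -0.102, 0.995, 0.001]
ft_force: [-0.6, -0.6, 0.6]
grip_width: 0.0006
```

```bash
python3 -c "
from h import *
snap('side','side2')
snap('wrist','wrist2')
tg(0,-128,21)
a=cv2.imread('pics/side2.png')[150:280,180:340];b=cv2.imread('pics/wrist2.png')
cv2.imwrite('pics/z2.png',np.hstack([cv2.resize(a,(400,325)),cv2.resize(b,(400,325))]))"
```

```text
trough now [   1.1 -126.1] Ftrough [-0.7 -0.4]
t 2.8 p [ 574.2 -175.4   40.2] yaw 101.72 F [-0.6 -0.6  0.8] grip 0.0005
move [ 0.12 -0.19  1.91] spin 0.18
```

View pics/z2.png

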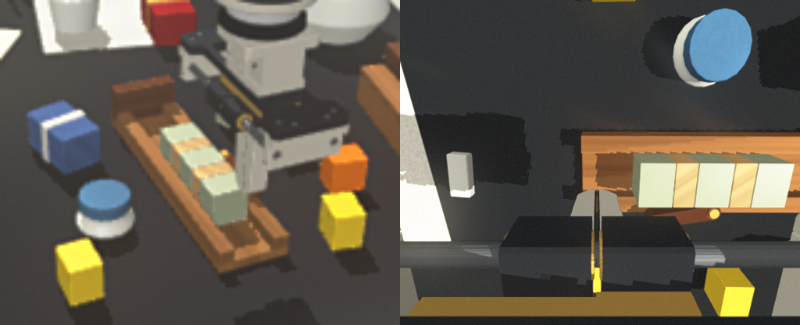

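The finger is about 20 mm behind stone_c's free face, centred on the channel. I'm lowering it into the channel, then making a gentle approach.

drive_tool([
  [0.1,-0.1,1,0.2,255],
  [0.1,-0.1,1.8,0.2,255],
  [0.1,-0.1,1.8,0.2,255],
])

```text
time: 3.18
eef_pos: [0.5727, -0.1772, 0.02]
tool_rot: [-0.0, -0.1, 0.995, 0.0]
ft_force: [0.4, -0.3, -0.1]
grip_width: 0.0005
```

```bash
python3 -c "
from h import *
tg(0,-15,21)"
```

```text
trough now [  -0.7 -127.5] Ftrough [ 0.3 -0.4]
t 3.17 p [ 572.7 -177.2   20. ] yaw 101.47 F [ 0.4 -0.3 -0.1] grip 0.0005
move [-0.06 11.25 -0.09] spin -0.07
```

drive_tool([
  [0,0.5,0,0,255],
  [0,1.0,0,0,255],
  [0,1.5,0,0,255],
  [0,1.8,0,0,255],
  [0,2.0,0,0,255],
])

```text
time: 3.8
eef_pos: [0.5691, -0.1574, 0.0207]
tool_rot: [0.0, -0.1, 0.995, -0.0]
ft_force: [-0.9, -0.4, 0.9]
grip_width: 0.0002
```

drive_tool([
  [0,0.2,0,0,255],
  [0,0.4,0,0,255],
  [0,0.6,0,0,255],
  [0,0.8,0,0,255],
  [0,1.0,0,0,255],
])

```text
time: 4.42
eef_pos: [0.5671, -0.1478, 0.0206]
tool_rot: [-0.0, -0.1, 0.995, 0.0]
ft_force: [0.3, -0.9, 0.5]
grip_width: 0.0004
```

```bash
python3 -c "
from h import *
snap('wrist','wrist3')
tg(0,-15,21)"
```

```text
trough now [ -0.3 -97.4] Ftrough [ 0.5 -0.8]
t 4.47 p [ 567.  -147.6   20.6] yaw 101.48 F [ 0.7 -0.7 -0.2] grip 0.0005
move [-0.03  8.24 -0.04] spin -0.06
```

View pics/wrist3.png

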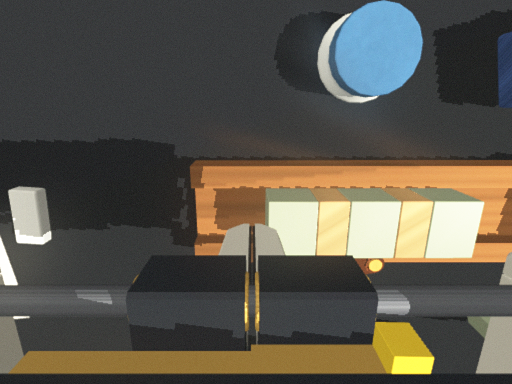

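Not in contact yet: the finger is at u≈250 and the stone's face at u≈266. I'll keep going slowly.

drive_tool([
  [0,0.2,0,0,255],
  [0,0.4,0,0,255],
  [0,0.6,0,0,255],
  [0,0.8,0,0,255],
  [0,1.0,0,0,255],
])

```text
time: 5.1
eef_pos: [0.5651, -0.1379, 0.0207]
tool_rot: [0.0, -0.1, 0.995, -0.0]
ft_force: [0.8, 0.1, -0.0]
grip_width: 0.0002
```

drive_tool([
  [0,0.3,0,0,255],
  [0,0.6,0,0,255],
  [0,0.9,0,0,255],
  [0,1.2,0,0,255],
  [0,1.5,0,0,255],
])

```text
time: 5.72
eef_pos: [0.5621, -0.1232, 0.0206]
tool_rot: [-0.0, -0.1, 0.995, -0.0]
ft_force: [0.0, 0.3, -0.7]
grip_width: 0.0005
```

```bash
python3 -c "
from h import *
snap('wrist','wrist4')
tg(0,-15,21)"
```

```text
trough now [ -0.3 -72.2] Ftrough [ 0.4 -0.5]
t 5.78 p [ 562.  -122.9   20.6] yaw 101.48 F [ 0.5 -0.4 -0.8] grip 0.0003
move [-0.03  5.72 -0.04] spin -0.06
```

View pics/wrist4.png

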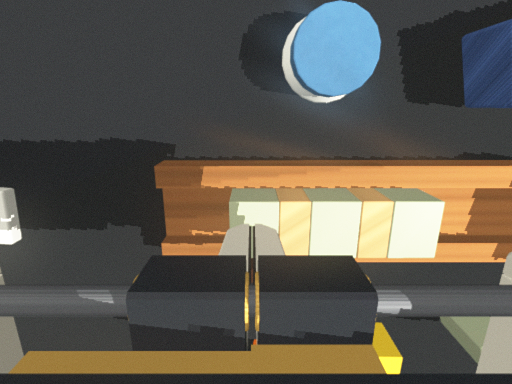

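The stones haven't moved and there's no force, although the finger reads beyond the stone's face. I'll check this in the other views before moving again.

```bash
python3 -c "
from h import *
s,p,M=pose()
W=dict(np.load('pics/wrist4.npz'));print('tcp in wrist',proj(W,p))
D=snap('side','side5');S=snap('scene','scene5');print(proj(D,p),proj(S,p))
w=O+RT@np.array([0,-86]); print(proj(D,[w[0]/1e3,w[1]/1e3,.05]),proj(S,[w[0]/1e3,w[1]/1e3,.05]),'face top wrist',proj(W,[w[0]/1e3,w[1]/1e3,.05]))
a=cv2.imread('pics/side5.png')[165:265,200:320];b=cv2.imread('pics/scene5.png')[140:240,160:280]
cv2.imwrite('pics/z5.png',np.hstack([cv2.resize(a,None,fx=3.3,fy=3.3,interpolation=2),cv2.resize(b,None,fx=3.3,fy=3.3,interpolation=2)]))"
```

```text
tcp in wrist [251.23724476 213.58085356]
[268.48444692 232.99817047] [210.52013343 178.75243072]
[271.50902977 226.4441813 ] [205.00185746 171.48874684] face top wrist [230.07975146 229.70328072]
```

View pics/z5.png

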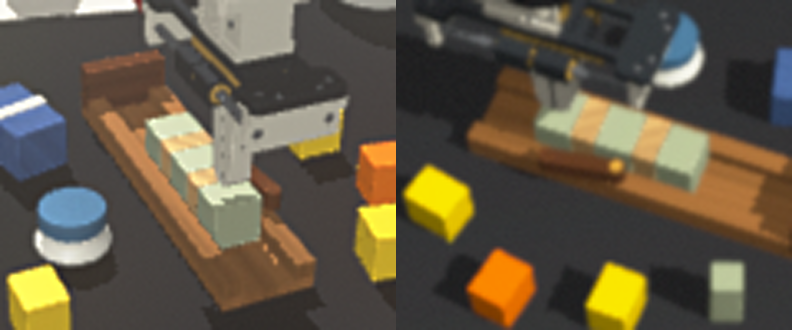

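```bash
python3 -c "
from h import *
W=dict(np.load('pics/wrist4.npz'));D=dict(np.load('pics/side5.npz'));S=dict(np.load('pics/scene5.npz'))
print(pose()[1])
for a,b in [((W,(252,226)),(D,(271,219.5))),((W,(252,226)),(S,(208,173))),((D,(271,219.5)),(S,(208,173)))]:
  p=tri([a[0],b[0]],[a[1],b[1]]);print(p,proj(a[0],p),proj(b[0],p))
for n,d in (('W',W),('D',D),('S',S)): 
  i=d['image']
  c={'W':(170,260,190,310),'D':(190,255,230,300),'S':(150,200,180,250)}[n]
  cv2.imwrite('pics/f%s.png'%n,cv2.resize(i[c[0]:c[1],c[2]:c[3],::-1],None,fx=6,fy=6,interpolation=2))
"
```

```text
[ 0.56211237 -0.12325676  0.02068013]
[ 0.5615638  -0.12354091  0.0599471 ] [250.32414181 234.74206953] [268.99365408 220.39580779]
[ 0.56231803 -0.12515912  0.04754743] [247.78703204 227.50468587] [209.09875207 173.11900081]
[ 0.56844885 -0.1220206   0.06017516] [271.51010769 219.68936752] [208.42542412 172.71464638]
```

View pics/fW.png

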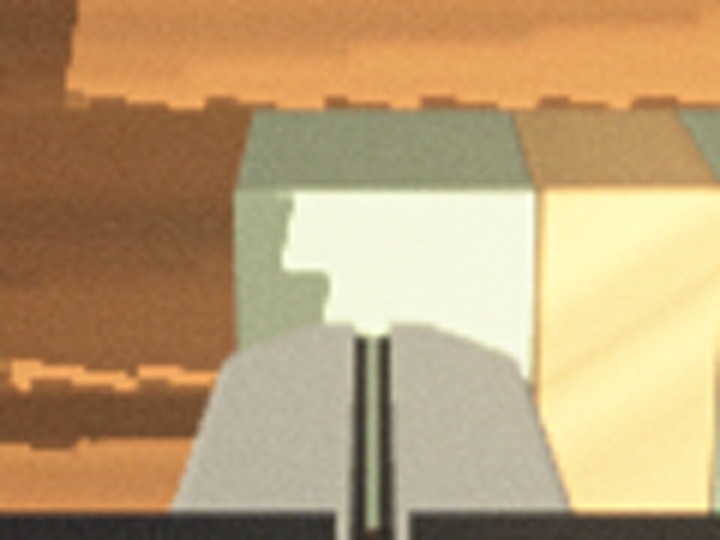

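View pics/fD.png

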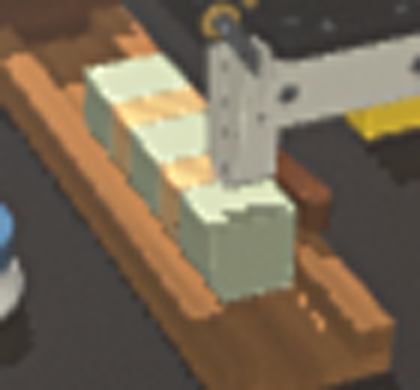

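View pics/fS.png

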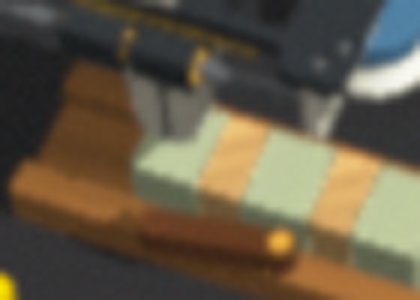

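```bash
python3 -c "
from h import *
W=dict(np.load('pics/wrist4.npz'));D=dict(np.load('pics/side5.npz'));S=dict(np.load('pics/scene5.npz'))
for z in (20,45,50,55,60):
  for x in (-11,-7.5,0):
    w=O+RT@np.array([x,-72]);p=[w[0]/1e3,w[1]/1e3,z/1e3];print(z,x,np.round(proj(W,p),1),np.round(proj(D,p),1),np.round(proj(S,p),1))
"
```

```text
20 -11 [251.5 199.7] [264.7 234.1] [212.1 175.8]
20 -7.5 [251.5 204.2] [265.9 233.8] [211.6 176.8]
20 0 [251.6 213.7] [268.5 233.1] [210.6 179. ]
45 -11 [251.5 211.2] [265. 226.] [211.5 170.8]
45 -7.5 [251.5 216.2] [266.3 225.7] [211.  171.9]
45 0 [251.5 226.7] [268.9 225.1] [209.9 174. ]
50 -11 [251.5 213.8] [265.1 224.4] [211.4 169.8]
50 -7.5 [251.5 218.9] [266.3 224.1] [210.9 170.8]
50 0 [251.5 229.7] [269.  223.4] [209.8 173. ]
55 -11 [251.5 216.6] [265.1 222.8] [211.3 168.8]
55 -7.5 [251.5 221.8] [266.4 222.5] [210.8 169.8]
55 0 [251.5 232.8] [269.1 221.8] [209.7 172. ]
60 -11 [251.5 219.5] [265.2 221.1] [211.2 167.8]
60 -7.5 [251.5 224.9] [266.5 220.8] [210.7 168.8]
60 0 [251.5 236.1] [269.2 220.1] [209.6 171. ]
```

The tip's true height is about 57 mm while the TCP reads 20.6 mm, so the finger ends roughly 37 mm short of the reported TCP and has passed above stone_c without touching it. I'll back off and descend with visual checks.

drive_tool([
  [0,-2.5,0,0,255],
  [0,-5.2,0,0,255],
  [0,-5.2,0,0,255],
  [0,-5.2,1.5,0,255],
  [0,-5.2,1.5,0,255],
])

```text
time: 6.5
eef_pos: [0.5714, -0.1734, 0.0038]
tool_rot: [-0.001, -0.1, 0.995, 0.001]
ft_force: [-0.8, -0.9, -0.3]
grip_width: 0.0003
```

```bash
python3 -c "
from h import *
print(bot.grasp_offset)
W=snap('wrist','wrist6');D=snap('side','side6');S=snap('scene','scene6')
tg(0,-15,21)
print(proj(W,pose()[1]),proj(D,pose()[1]),proj(S,pose()[1]))
im=[]
for d,c in ((W,(170,270,180,310)),(D,(190,267,210,310)),(S,(140,217,160,260))):
  im.append(cv2.resize(d['image'][c[0]:c[1],c[2]:c[3],::-1],(390,300),interpolation=2))
cv2.imwrite('pics/z6.png',np.vstack([np.hstack(im[:2]),np.hstack([im[2],im[2]*0])]))
"
```

```text
0.0188
trough now [  -0.3 -124.2] Ftrough [ 0.4 -0.5]
t 6.65 p [ 572.4 -173.9    5.6] yaw 101.5 F [ 0.5 -0.4  0.3] grip 0.0007
move [-0.03 10.92 -1.54] spin -0.04
[250.01474913 215.55848758] [277.50947537 249.62694157] [193.61964226 176.02049571]
```

View pics/z6.png

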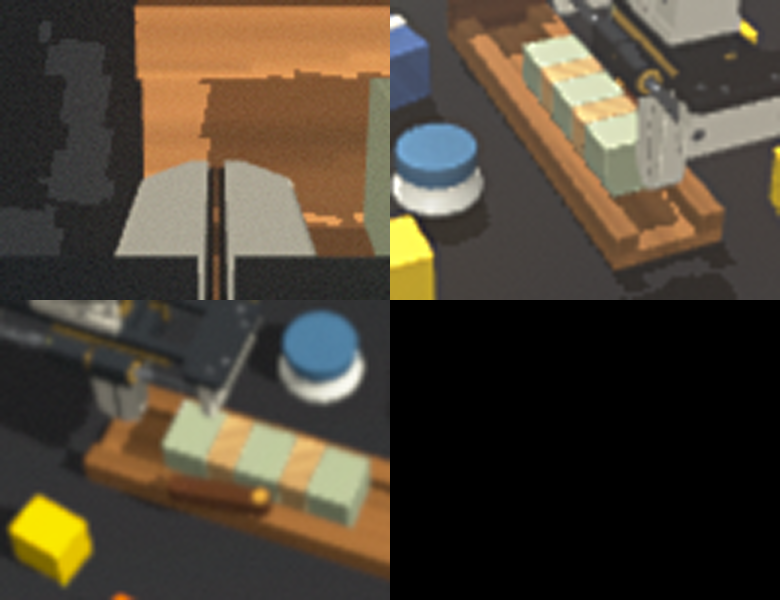

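drive_tool([
  [0,0,0.8,0,255],
  [0,0,1.5,0,255],
  [0,0,1.5,0,255],
])

```text
time: 7.02
eef_pos: [0.572, -0.1741, -0.0102]
tool_rot: [-0.001, -0.1, 0.995, 0.0]
ft_force: [-1.0, -0.3, 0.3]
grip_width: 0.0006
```

```bash
cat > look.py <<'E'
import sys
from h import *
k=sys.argv[1]; W=snap('wrist','wrist'+k);D=snap('side','side'+k);S=snap('scene','scene'+k)
tg(0,-15,-10); p=pose()[1]
print(proj(W,p),proj(D,p),proj(S,p))
im=[]
for d,c in ((W,(170,270,180,310)),(D,(190,267,210,310)),(S,(140,217,160,260))):
  im.append(cv2.resize(d['image'][c[0]:c[1],c[2]:c[3],::-1],(390,300),interpolation=2))
im.append(cv2.resize(W['image'][:,:,::-1],(390,300)))
cv2.imwrite(f'pics/z{k}.png',np.vstack([np.hstack(im[:2]),np.hstack(im[2:])]))
E
python3 look.py 7
```

```text
trough now [  -0.3 -124.7] Ftrough [0.3 0.6]
t 7.17 p [ 572.5 -174.4   -9.2] yaw 101.47 F [0.2 0.7 0.3] grip 0.0003
move [-0.02 10.97  0.08] spin -0.07
[250.49275196 214.66691511] [277.2951654 254.4692708] [193.96855745 178.81772825]
```

View pics/z7.png

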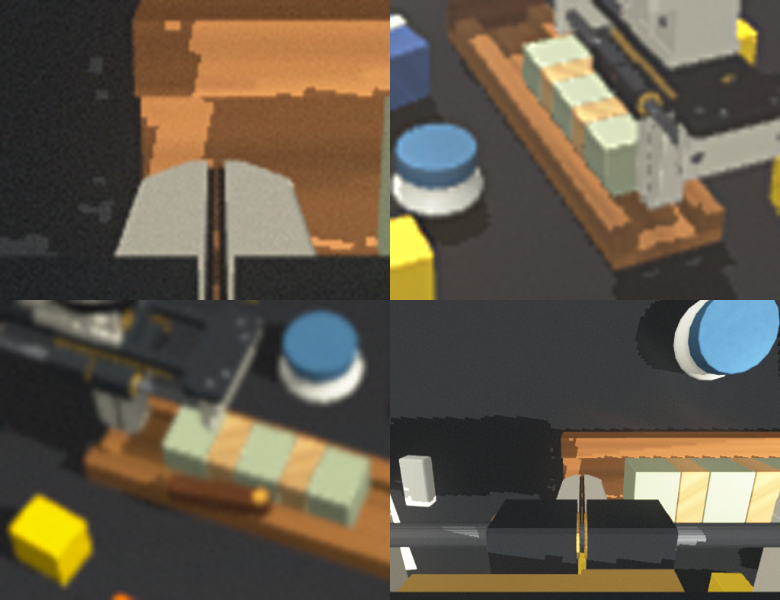

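The tip is now at about z 26 mm by the side view: it projects about 11 px above the reported TCP, which is roughly 35 mm. It sits behind stone_c, so I'll advance gently.

drive_tool([
  [0,0.5,0,0,255],
  [0,1.0,0,0,255],
  [0,1.4,0,0,255],
  [0,1.7,0,0,255],
  [0,1.9,0,0,255],
])

```text
time: 7.8
eef_pos: [0.5687, -0.1555, -0.0093]
tool_rot: [0.0, -0.1, 0.995, -0.0]
ft_force: [0.4, -0.7, 0.4]
grip_width: 0.0004
```

drive_tool([
  [0,0.2,0,0,255],
  [0,0.4,0,0,255],
  [0,0.6,0,0,255],
  [0,0.8,0,0,255],
  [0,1.0,0,0,255],
])

```text
time: 8.43
eef_pos: [0.5668, -0.146, -0.0092]
tool_rot: [0.0, -0.1, 0.995, -0.0]
ft_force: [0.8, -4.3, 2.7]
grip_width: 0.0005
```

```bash
python3 look.py 8
```

```text
trough now [ -0.3 -95.6] Ftrough [-0.  -3.2]
t 8.57 p [ 566.7 -145.8   -9.3] yaw 101.47 F [ 0.6 -3.2  2.2] grip 0.0008
move [-0.02  8.06  0.07] spin -0.07
[251.17726889 213.5049113 ] [272.05918545 247.61026123] [203.52427352 181.95814072]
```

View pics/z8.png

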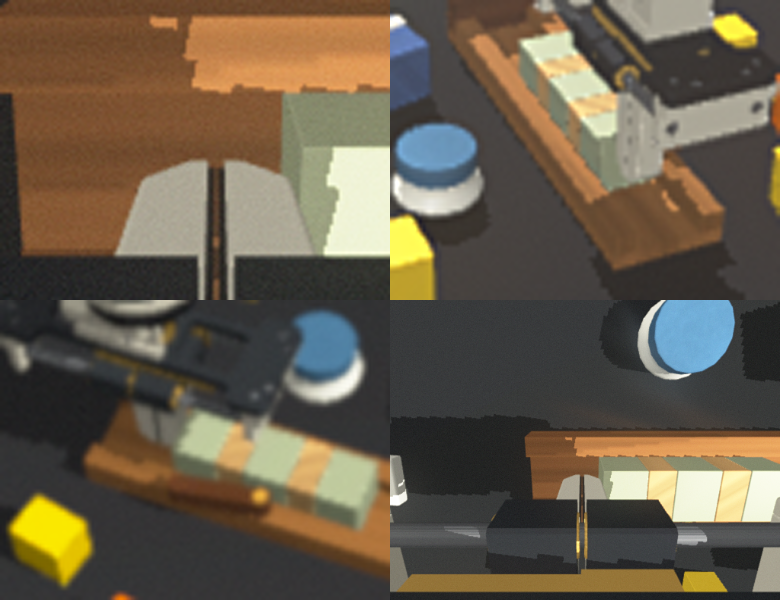

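In contact: about 3 N back along the trough, and the row has started to move as one train. I'll push on steadily at 24–32 mm/s.

drive_tool([
  [0,0.3,0,0,255],
  [0,0.7,0,0,255],
  [0,1.1,0,0,255],
  [0,1.5,0,0,255],
  [0,1.9,0,0,255],
])

```text
time: 9.2
eef_pos: [0.5629, -0.1271, -0.0093]
tool_rot: [0.0, -0.1, 0.995, -0.0]
ft_force: [0.5, -4.8, 3.4]
grip_width: 0.0005
```

drive_tool([
  [0,0.4,0,0,255],
  [0,0.8,0,0,255],
  [0,1.2,0,0,255],
  [0,1.6,0,0,255],
  [0,2.0,0,0,255],
])

```text
time: 9.82
eef_pos: [0.5589, -0.1074, -0.0093]
tool_rot: [-0.0, -0.1, 0.995, -0.0]
ft_force: [1.7, -4.7, 2.7]
grip_width: 0.0004
```

drive_tool([
  [0,0.4,0,0,255],
  [0,0.8,0,0,255],
  [0,1.2,0,0,255],
  [0,1.6,0,0,255],
  [0,2.0,0,0,255],
])

```text
time: 10.45
eef_pos: [0.5549, -0.0878, -0.0093]
tool_rot: [-0.0, -0.1, 0.995, -0.0]
ft_force: [0.8, -5.3, 3.5]
grip_width: 0.0007
```

```bash
python3 look.py 9
```

```text
trough now [ -0.4 -36.2] Ftrough [ 1.1 -0.9]
t 10.6 p [554.8 -87.6  -9.5] yaw 101.49 F [ 1.3 -0.7  1.3] grip 0.0006
move [-0.04  2.12  0.05] spin -0.05
[251.21751406 213.44137299] [262.09465992 234.69551561] [223.2556694  188.42208365]
```

View pics/wrist9.png

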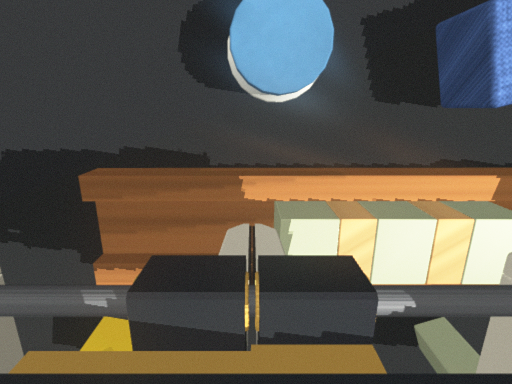

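```bash
python3 -c "
from h import *
W=dict(np.load('pics/wrist9.npz'));cv2.imwrite('pics/w9z.png',cv2.resize(W['image'][185:300,210:340,::-1],None,fx=5,fy=5,interpolation=2))
for uv in ((281.5,219),(285,250)):
  p=plane(W,uv,.05)*1e3; print(RT.T@(p[:2]-O))"
```

```text
[-19.11595103 -19.78022154]
[ -0.74853305 -17.3617063 ]
```

View pics/w9z.png

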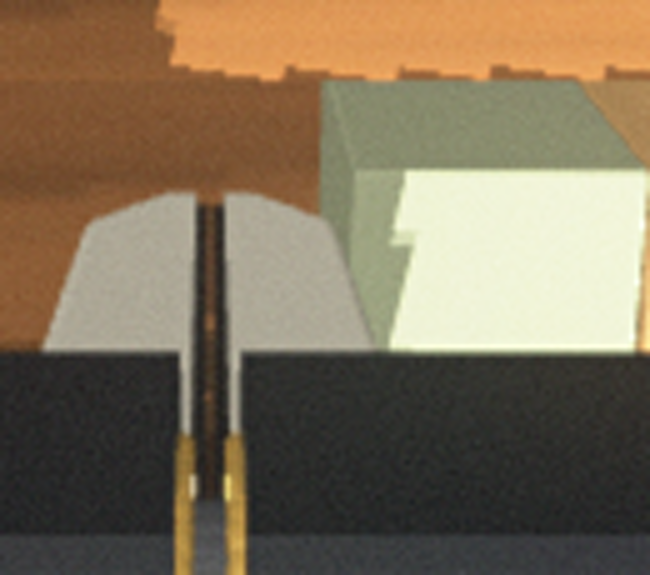

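The face is at y≈-20 mm, so about 24 mm remain. I'll push 20 mm, then take small steps while watching the force.

drive_tool([
  [0,0.3,0,0,255],
  [0,0.7,0,0,255],
  [0,1.1,0,0,255],
  [0,1.5,0,0,255],
  [0,1.8,0,0,255],
])

```text
time: 11.22
eef_pos: [0.5513, -0.0702, -0.0093]
tool_rot: [-0.0, -0.1, 0.995, -0.0]
ft_force: [0.5, -5.2, 3.2]
grip_width: 0.0
```

drive_tool([
  [0,0.1,0,0,255],
  [0,0.2,0,0,255],
  [0,0.3,0,0,255],
])

```text
time: 11.6
eef_pos: [0.5508, -0.0675, -0.0094]
tool_rot: [0.0, -0.1, 0.995, -0.0]
ft_force: [-0.1, -5.1, 3.3]
grip_width: 0.0002
```

drive_tool([
  [0,0.1,0,0,255],
  [0,0.2,0,0,255],
])

```text
time: 11.85
eef_pos: [0.5504, -0.0655, -0.0094]
tool_rot: [0.0, -0.1, 0.995, 0.0]
ft_force: [0.7, -3.8, 3.0]
grip_width: 0.0003
```

drive_tool([
  [0,0.1,0,0,255],
  [0,0.2,0,0,255],
])

```text
time: 12.1
eef_pos: [0.5501, -0.064, -0.0094]
tool_rot: [0.0, -0.1, 0.995, -0.0]
ft_force: [3.9, -12.4, -0.1]
grip_width: 0.0002
```

drive_tool([
  [0,0.1,0,0,255],
  [0,0.1,0,0,255],
])

```text
time: 12.35
eef_pos: [0.5501, -0.064, -0.0092]
tool_rot: [0.0, -0.1, 0.995, -0.001]
ft_force: [3.8, -16.2, -0.9]
grip_width: 0.0003
```

drive_tool([
  [0,0.1,0,0,255],
  [0,0.1,0,0,255],
])

```text
time: 12.6
eef_pos: [0.5502, -0.064, -0.009]
tool_rot: [0.001, -0.1, 0.995, -0.002]
ft_force: [5.6, -23.0, -0.7]
grip_width: 0.0003
```

The force climbed from 5 to 23 N with no travel, so the row is against the stop. I'll back off straight along -y and check the picture.

drive_tool([
  [0,-0.3,0,0,255],
  [0,-0.8,0,0,255],
  [0,-1.8,0,0,255],
  [0,-3.0,0,0,255],
  [0,-3.0,0,0,255],
])

```text
time: 13.22
eef_pos: [0.5556, -0.0919, -0.0095]
tool_rot: [-0.0, -0.099, 0.995, 0.0]
ft_force: [0.2, -0.1, 0.5]
grip_width: 0.0006
```

drive_tool([
  [0,0,-4,0,255],
  [0,0,-8,0,255],
  [-3,0,-13,0,255],
  [-8,0,-17,0,255],
  [-8,0,-17,0,255],
])

```text
time: 13.85
eef_pos: [0.6368, -0.0746, 0.1634]
tool_rot: [0.002, -0.1, 0.995, -0.0]
ft_force: [-0.8, -0.4, -0.7]
grip_width: 0.0005
```

```bash
python3 look.py 10; python3 - <<'E'
import cv2
a=cv2.imread('pics/scene10.png')[140:225,165:305]; b=cv2.imread('pics/wrist10.png')
cv2.imwrite('pics/q10.png',cv2.resize(b,(800,600),interpolation=cv2.INTER_CUBIC))
E
```

```text
trough now [ 78.8 -39.5] Ftrough [-0.4 -0.6]
t 14.0 p [633.  -75.1 159.2] yaw 101.47 F [-0.3 -0.7 -0.4] grip 0.0008
move [ 7.85  2.43 16.93] spin -0.07
[251.32346691 206.95387494] [293.33171115 173.89713032] [206.27239528 178.24924171]
```

View pics/q10.png

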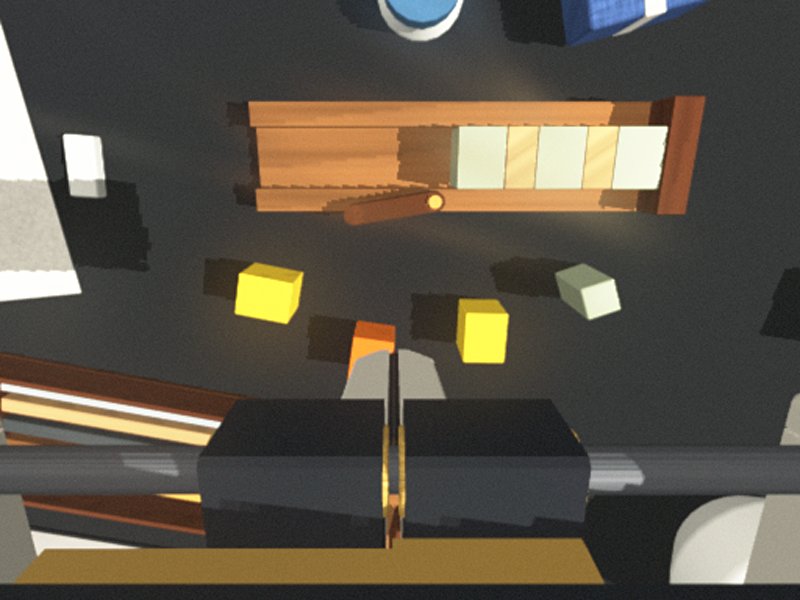

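```bash
python3 - <<'E'
from h import *
W=dict(np.load('pics/wrist10.npz'))
cv2.imwrite('pics/w10z.png',cv2.resize(W['image'][60:145,270:460,::-1],None,fx=4.2,fy=4.2,interpolation=2))
for n,uv,z in (('c-',(455,126),50),('c+',(453,189),50),('a-',(665,127),50),('a+',(659,189),50),('stopU',(673,98),52),('stopL',(657,214),52),('screw',(435,202),42),('kend',(353,214),41),('open-',(249,102),24),('open+',(257,212),24)):
  p=plane(W,(np.array(uv)+.5)/1.5625-.5,z/1e3)*1e3; print(n,np.round(RT.T@(p[:2]-O),1))
E
```

```text
c- [-19.7   0.8]
c+ [20.3  0.9]
a- [-18.9 138. ]
a+ [ 20.5 140.4]
stopU [-36.2 139.2]
stopL [ 37.  140.6]
screw [ 29.6 -10.4]
kend [ 37.9 -68.1]
open- [ -37.6 -140.1]
open+ [  38.1 -140.9]
```

View pics/w10z.png

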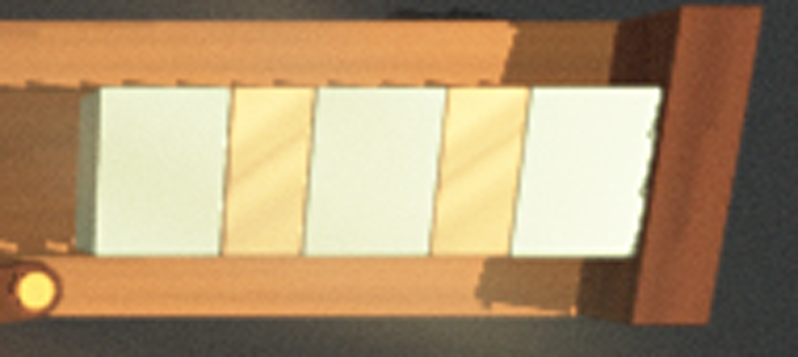

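The row is home: stone_a's front edge is at y≈140 and stone_c's face at ≈4, with no gaps visible. The keeper is still open, its screw at (435,202) and its end at (353,214) in the enlarged view. Next I'll lower the finger outside the keeper bar, aiming for a true tip height of about 30 mm.

drive_tool([
  [1.3,-1.2,4,0,255],
  [1.3,-1.2,9,0,255],
  [1.3,-1.2,13,0,255],
  [1.3,-1.2,16.4,0,255],
  [1.3,-1.2,16.4,0,255],
])

```text
time: 14.62
eef_pos: [0.6205, -0.0893, -0.0067]
tool_rot: [-0.003, -0.1, 0.995, 0.001]
ft_force: [0.6, -0.3, 0.7]
grip_width: 0.0005
```

```bash
python3 look.py 11
```

```text
trough now [ 66.9 -52. ] Ftrough [1.1 0.1]
t 14.78 p [623.9 -89.7  -1.9] yaw 101.46 F [1.1 0.3 0.1] grip 0.0005
move [6.7  3.69 0.8 ] spin -0.08
[249.49998402 219.90835674] [287.31435426 229.9298506 ] [208.25761619 205.20367556]
```

View pics/z11.png

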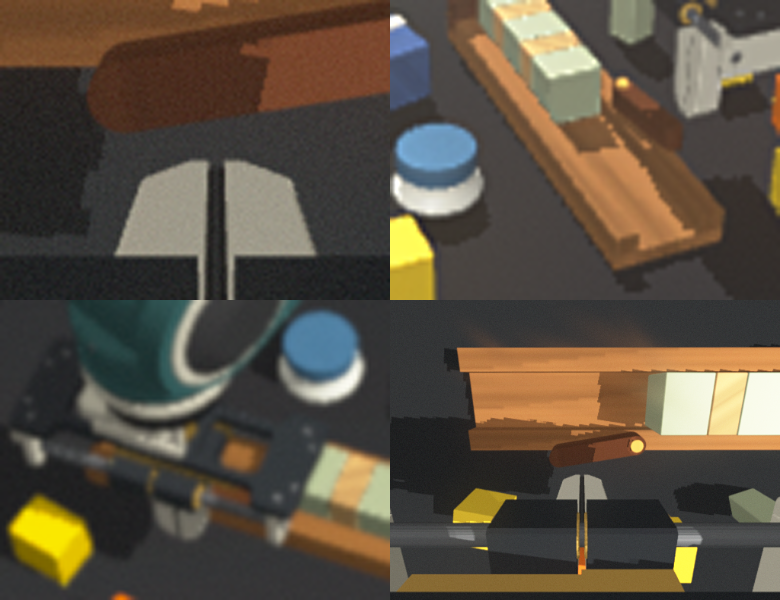

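```bash
python3 - <<'E'
import numpy as np
r=42
for t in np.arange(-.15,1.58,.1):
    d=np.array([-np.sin(t),-np.cos(t)]);n=np.array([np.cos(t),-np.sin(t)])
    c=np.array([29.5,-10])+r*d+n*(7+7.5*abs(np.cos(t))+14.5*abs(np.sin(t)))
    print(round(t,2),np.round(c,1),'shift cm from (67.5,-52): tx',round((67.5-c[0])/10,2),'ty',round((c[1]+52)/10,2))
E
```

```text
-0.15 [ 52.2 -49.1] shift cm from (67.5,-52): tx 1.53 ty 0.29
-0.05 [ 46.8 -51.2] shift cm from (67.5,-52): tx 2.07 ty 0.08
0.05 [ 42.6 -52.7] shift cm from (67.5,-52): tx 2.49 ty -0.07
0.15 [ 39.6 -54. ] shift cm from (67.5,-52): tx 2.79 ty -0.2
0.25 [ 36.4 -55.1] shift cm from (67.5,-52): tx 3.11 ty -0.31
0.35 [ 33. -56.] shift cm from (67.5,-52): tx 3.45 ty -0.4
0.45 [ 29.3 -56.5] shift cm from (67.5,-52): tx 3.82 ty -0.45
0.55 [ 25.4 -56.8] shift cm from (67.5,-52): tx 4.21 ty -0.48
0.65 [ 21.4 -56.6] shift cm from (67.5,-52): tx 4.61 ty -0.46
0.75 [ 17.2 -56. ] shift cm from (67.5,-52): tx 5.03 ty -0.4
0.85 [ 13.  -54.9] shift cm from (67.5,-52): tx 5.45 ty -0.29
0.95 [  8.8 -53.3] shift cm from (67.5,-52): tx 5.87 ty -0.13
1.05 [  4.7 -51.1] shift cm from (67.5,-52): tx 6.28 ty 0.09
1.15 [  0.7 -48.4] shift cm from (67.5,-52): tx 6.68 ty 0.36
1.25 [ -3.1 -45.2] shift cm from (67.5,-52): tx 7.06 ty 0.68
1.35 [ -6.5 -41.4] shift cm from (67.5,-52): tx 7.4 ty 1.06
1.45 [ -9.5 -37.2] shift cm from (67.5,-52): tx 7.7 ty 1.48
1.55 [-12.  -32.5] shift cm from (67.5,-52): tx 7.95 ty 1.95
```

drive_tool([
  [0.6,0.0,0.2,0,255],
  [1.2,0.0,0.2,0,255],
  [1.6,0.0,0.2,0,255],
  [2.0,0.0,0.2,0,255],
  [2.4,0.0,0.2,0,255],
])

```text
time: 15.4
eef_pos: [0.6, -0.0944, -0.0052]
tool_rot: [0.0, -0.1, 0.995, -0.0]
ft_force: [1.4, -0.6, 0.3]
grip_width: 0.0003
```

```bash
python3 look.py 12
```

```text
trough now [ 42.5 -51.7] Ftrough [0.4 0.1]
t 15.55 p [599.9 -94.2  -5.3] yaw 101.46 F [ 0.4  0.2 -1. ] grip 0.0005
move [4.26 3.66 0.47] spin -0.08
[251.15801843 213.38860471] [279.1425777  232.96756479] [211.96672148 198.53171703]
```

View pics/z12.png

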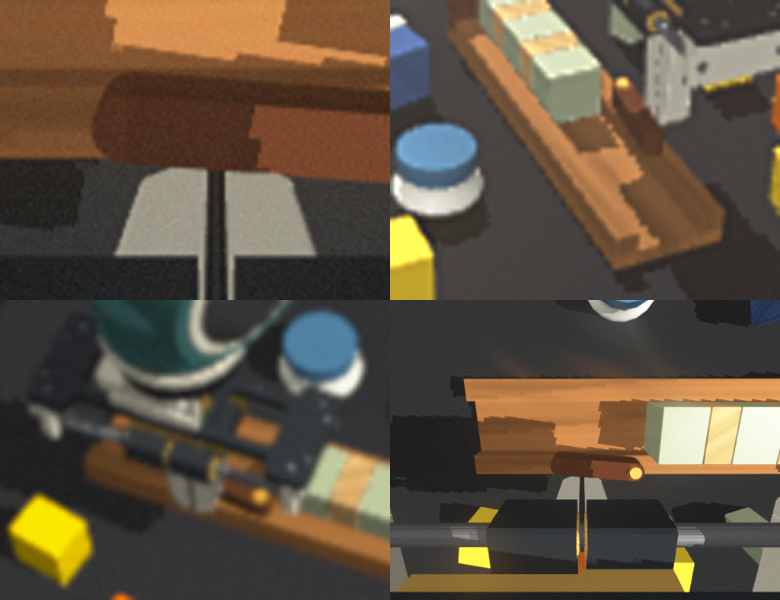

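The keeper follows the finger and is now just past parallel to the wall. I'll continue along the arc.

drive_tool([
  [0.3,-0.2,0,0,255],
  [0.6,-0.3,0,0,255],
  [0.95,-0.4,0,0,255],
  [1.3,-0.5,0,0,255],
  [1.7,-0.5,0,0,255],
])

```text
time: 16.18
eef_pos: [0.5842, -0.1027, -0.0053]
tool_rot: [0.0, -0.1, 0.995, -0.0]
ft_force: [0.8, -0.4, 0.9]
grip_width: 0.0006
```

drive_tool([
  [0.4,0,0,0,255],
  [0.8,0.1,0,0,255],
  [1.2,0.2,0,0,255],
  [1.7,0.35,0,0,255],
  [2.1,0.6,0,0,255],
])

```text
time: 16.8
eef_pos: [0.5623, -0.1008, -0.0053]
tool_rot: [0.0, -0.1, 0.995, -0.0]
ft_force: [1.3, -0.1, 1.4]
grip_width: 0.0005
```

```bash
python3 look.py 13
```

```text
trough now [  4.4 -50.5] Ftrough [-0.2 -0.6]
t 16.95 p [ 562.3 -100.7   -5.4] yaw 101.48 F [-0.1 -0.6  0.5] grip 0.0005
move [0.45 3.55 0.46] spin -0.06
[250.98532263 213.64750109] [266.10163295 236.03119756] [217.72239585 187.47074486]
```

View pics/z13.png

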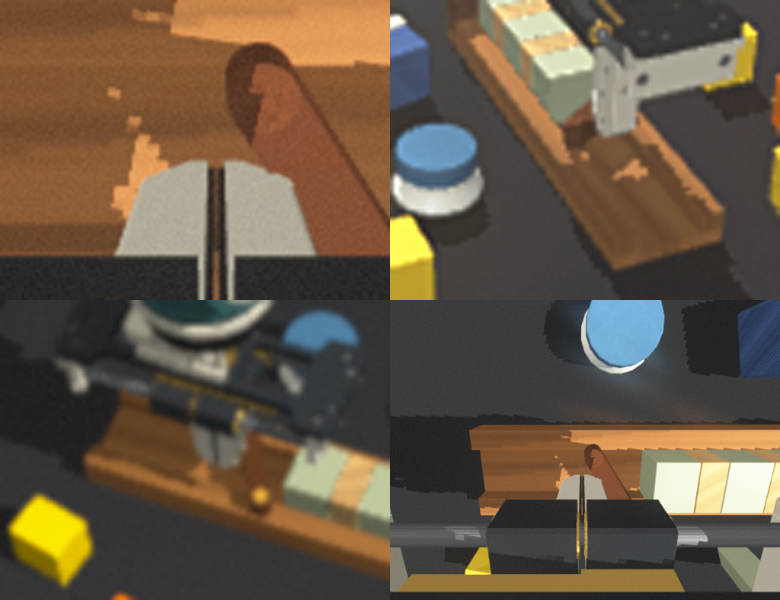

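drive_tool([
  [0.4,0.2,0,0,255],
  [0.75,0.5,0,0,255],
  [1.1,0.9,0,0,255],
  [1.4,1.3,0,0,255],
  [1.6,1.6,0,0,255],
])

```text
time: 17.58
eef_pos: [0.5436, -0.0881, -0.0053]
tool_rot: [0.0, -0.1, 0.995, -0.0]
ft_force: [1.1, -0.7, 1.0]
grip_width: 0.0006
```

drive_tool([
  [0,0.1,0,0,255],
  [0,0.2,0,0,255],
  [0,0.2,0,0,255],
])

```text
time: 17.95
eef_pos: [0.5434, -0.0863, -0.0054]
tool_rot: [-0.0, -0.1, 0.995, 0.0]
ft_force: [-1.5, -0.6, 1.4]
grip_width: 0.0004
```

```bash
python3 look.py 14
```

```text
trough now [-11.3 -32.7] Ftrough [-0.2 -0.3]
t 18.1 p [543.4 -86.4  -5.4] yaw 101.47 F [-0.2 -0.4  0.9] grip 0.0006
move [-1.13  1.77  0.46] spin -0.07
[250.87024032 213.63675919] [257.86961195 233.66386779] [225.85057747 184.8912534 ]
```

View pics/z14.png

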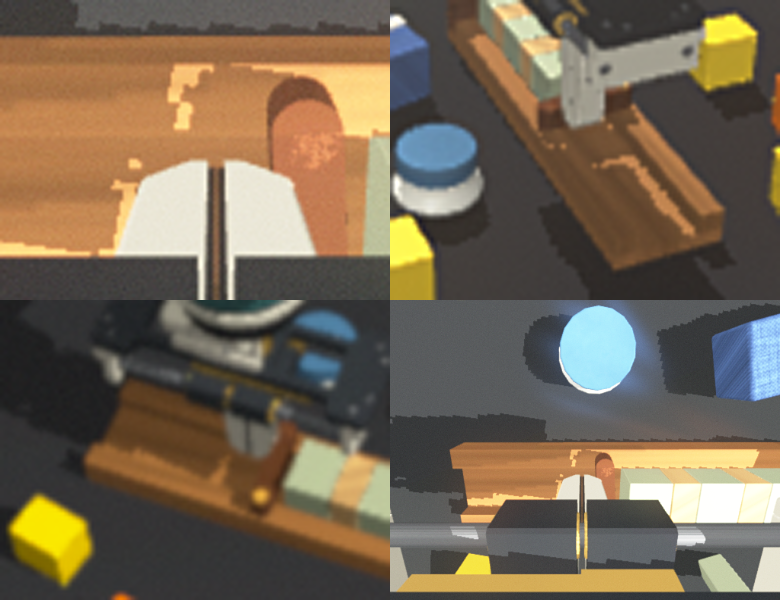

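The keeper is almost across. I'll use fine steps until it meets its hard limit.

drive_tool([
  [0,0.1,0,0,255],
  [0,0.2,0,0,255],
  [0,0.2,0,0,255],
])

```text
time: 18.48
eef_pos: [0.543, -0.0843, -0.0054]
tool_rot: [0.0, -0.1, 0.995, 0.0]
ft_force: [-0.5, -0.6, 0.5]
grip_width: 0.0003
```

drive_tool([
  [0,0.1,0,0,255],
  [0,0.2,0,0,255],
  [0,0.2,0,0,255],
])

```text
time: 18.85
eef_pos: [0.5427, -0.0828, -0.0052]
tool_rot: [0.0, -0.1, 0.995, -0.0]
ft_force: [0.1, -4.2, 0.6]
grip_width: 0.0006
```

drive_tool([
  [0,0.1,0,0,255],
  [0,0.1,0,0,255],
])

```text
time: 19.1
eef_pos: [0.5427, -0.0823, -0.005]
tool_rot: [0.0, -0.1, 0.995, -0.001]
ft_force: [0.2, -8.8, 1.9]
grip_width: 0.0006
```

drive_tool([
  [0,-0.5,0,0,255],
  [0,-1.5,0,0,255],
  [0,-3.0,0,0,255],
  [0,-3.0,-4,0,255],
  [0,-3.0,-8,0,255],
])

```text
time: 19.73
eef_pos: [0.5482, -0.1117, 0.0753]
tool_rot: [-0.0, -0.1, 0.995, 0.0]
ft_force: [0.3, -0.1, 0.1]
grip_width: 0.0005
```

drive_tool([
  [-3,0,-4,0,255],
  [-9,0,-8,0,255],
  [-9,0,-8,0,255],
  [-9,0,-8,0,255],
])

```text
time: 20.23
eef_pos: [0.6365, -0.0934, 0.1538]
tool_rot: [-0.001, -0.1, 0.995, 0.0]
ft_force: [-1.0, 0.4, -0.9]
grip_width: 0.0003
```

```bash
python3 look.py 15; python3 -c "
import cv2
b=cv2.imread('pics/wrist15.png');cv2.imwrite('pics/q15.png',cv2.resize(b,(800,600),interpolation=2))"
```

```text
trough now [ 77.5 -58. ] Ftrough [-0.1 -0.9]
t 20.38 p [635.4 -93.4 153.5] yaw 101.44 F [ 0.1 -0.9  0.2] grip 0.0005
move [ 7.73  4.27 16.36] spin -0.1
[251.29327637 212.20094138] [296.36162685 179.19198443] [199.64147895 176.80051126]
```

View pics/q15.png

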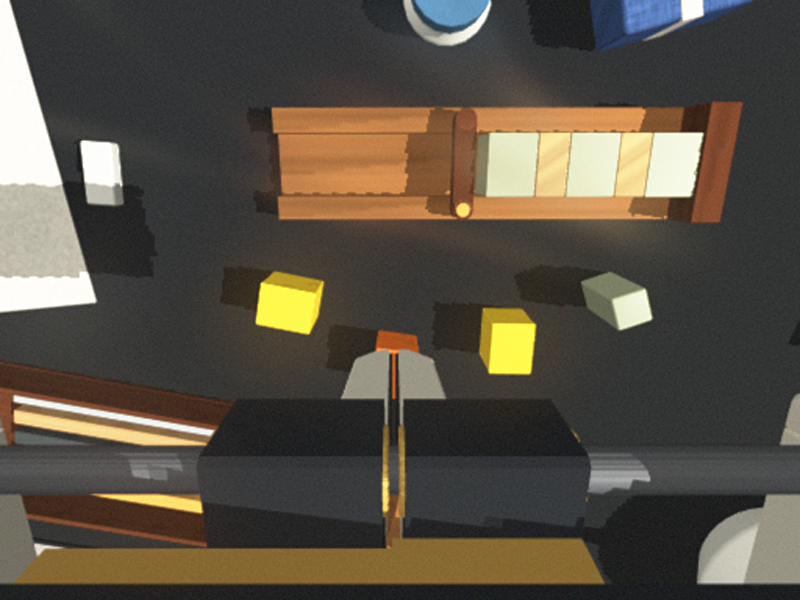

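```bash
python3 - <<'E'
from h import *
W=dict(np.load('pics/wrist15.npz'))
P={}
for n,uv,z in (('c-',(485,132.5),50),('c+',(481,196),50),('a-',(701,133),50),('a+',(695,197),50),('stopU',(714,102),52),('stopL',(692,221),52),('screw',(463,210),42),('kend',(465,117),41)):
  p=plane(W,(np.array(uv)+.5)/1.5625-.5,z/1e3)*1e3; P[n]=RT.T@(p[:2]-O); print(n,np.round(P[n],1))
d=P['kend']-P['screw']; print('keeper angle',np.arctan2(-d[0],-d[1]))
d=W['image'][60:145,280:480,::-1]; cv2.imwrite('pics/w15z.png',cv2.resize(d,None,fx=4,fy=4,interpolation=2))
E
```

```text
c- [-19.6   0.8]
c+ [19.9  0.3]
a- [-19.1 138.5]
a+ [ 20.8 141.8]
stopU [-37.1 142. ]
stopL [ 36.3 141.3]
screw [ 29.7 -10.1]
kend [-29.8 -11. ]
keeper angle 1.5555095069268021
```

View pics/w15z.png

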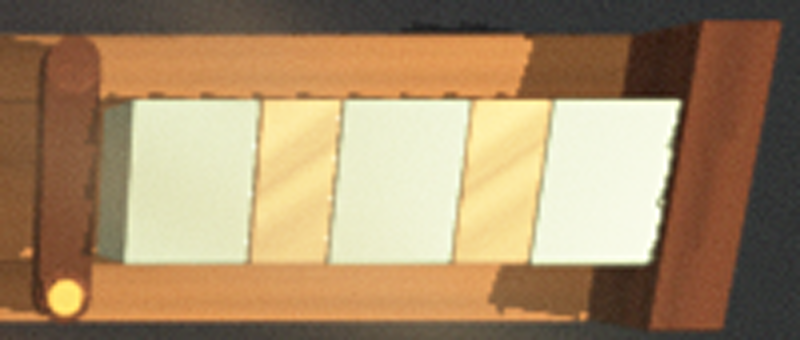

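View pics/side15.png

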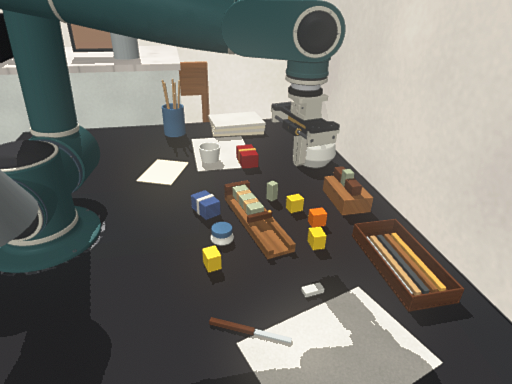

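The row is closed and against the stop (stone_a's front at about 140 mm). The keeper is straight across at about 1.56 rad, the bystanders look unmoved, and the robot is clear of everything.

```bash
python3 -c "
from plant import bot
print(bot.hand_in())"
```

```text
the job is handed in; nothing more can be done
None
```

The row is home against the stop and the keeper is closed across the channel behind it. I handed the job in at about 20 s of the 48 s allowed, and no verdict was reported.

**What I did:** I pushed the row along the trough with the shut fingertips as one train. At the stop, the force rose from 5 to 23 N with no further travel. After backing off, I swung the keeper round its arc from outside until it met its limit, where the force reached 8.8 N, then moved the arm clear.

**Last checks:**
- **Row:** no gaps are visible. The stop face and stone_a's front both read 138–142 mm, and stone_c's free face is at about 4 mm.
- **Keeper:** it measures about 1.56 rad against the 1.571 limit, which is within picture accuracy.
- **Bystanders:** those in view look unmoved, judged by eye.

**What disagreed:**
- **Fingertip height:** the real fingertips sit about 35 mm above the reported TCP height. My first approach therefore passed just above stone_c, with no sign of contact. I measured the offset in the pictures, backed off and came in lower.
- **First face reading:** my first pixel for stone_c's face gave about 1 mm. I had picked the lower edge; read from an enlargement, the top edge gives about 4 mm.

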